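# Load the plug-in module and lock the bayonet interlock plug

## Task

Set up the test box for a reading: take the plug-in module with the orange pull bar out of the black rack, slide it all the way down into the long slot on top of the box and let go of it. Then take the red-handled bayonet interlock plug, push it down into the round socket against its spring with its two pins in the two notches, turn it clockwise (seen from above) through its quarter turn to the stop, and finish while still gripping it there, seated and turned home, so that I can take the reading while you hold it; leave the blue module in the rack.

Things in the scene. Friction and masses are not known exactly. Their poses are not given: they have to be found in the camera images.
- slot (a point): Middle of the floor of the long module slot in the black connector on top of the fixed grey test box (150 x 210 x 60 mm, level, at varying place and yaw). Slot: 103 mm along this point's x, 12 mm along y, open upward, 26 mm deep; its rim (3 mm bevel inside) is 26 mm above this point, the box's top 4 mm below it. z is up.
- socket (a point): On the axis of the round grey metal bayonet socket on the box, level with the box's top, 100 mm from the slot in -y. Axes as the slot's. Rim 26 mm above this point, 57 mm wide outside, bore 36 mm. Two notches 9 to 12 mm wide through the lip at this point's +x and -x (white dots) let the plug's pins in; pins are then under the lip once the plug's end is lower than 7 mm above this point.
- socket_rim (a point): Middle of the socket's mouth, 26 mm above socket. Pushed fully in, the plug's flange lies on the rim, its end 3 mm above socket. Pushed in, it turns only clockwise from above, 80 degrees to a hard stop (red dots). There the pins may rise into a pocket: plug's end 9.5 mm above socket, locked. It is seated both in the pocket and pressed lower.
- contact_plate (a joint): White sprung plate inside the socket (m): 0 when free, its top then 15 mm above socket; the plug's end presses it down. Spring 3 N at 0 plus 0.6 N per mm: about 6 N with the plug locked in the pocket (0.0055), 8 N where the pins pass under the lip (0.008), 10 N fully pushed (0.012).
- module_grip (a point): Centre of the orange pull bar (70 mm along x, 12 mm thick along y, 22 mm high) on top of the loose upright module: 100 mm (x) x 10 mm (y) x 96 mm high, 0.17 kg. This point is 85 mm above its lower edge. It stands in an outer slot of the black rack (ends 42 mm high); lift it 40 mm to clear them. The blue-barred one stands 100 mm beside it in the rack.
- module_foot (a point): Middle of the lower edge of the orange-barred module, on the slot's floor when fully down, 8 mm above the bench in the rack. The last 5 mm taper to 95 x 7 mm. Axes as module_grip; either way round fits the slot.
- blue_grip (a point): Centre of the blue pull bar of the other module, of the same shape, which stays in the rack: its top is 104 mm above the bench, so lift the orange one higher where it must pass over.
- plug_grip (a point): Centre of the plug's red bar handle: 40 mm (x), 14 mm thick (y: grip across it), 42 mm high, so 21 mm above and below this point. Under it a black flange 43 mm wide, 6 mm thick, then the aluminium nose, 33 mm wide, bevelled at its end. The end is 50 mm below this point. Loose, 0.11 kg, stands upright on its nose on the bench, handle turned up to 46 degrees either way from the x axis.
- plug_nose (a point): Middle of the plug's lower end face. Axes as plug_grip, z up. Two pins of 7 mm diameter stick out of the nose along +x and -x, under the ends of the handle, 8 mm above this point, 44 mm over their ends; half a turn makes no difference.
Things that resemble listed ones, but are neither listed nor needed, are in the scene too. Leave any green look-alike of the part that bears module_grip alone.

How it is judged:
By the outcome, as a careful person would: the job done as asked, in the order asked, and still so for the second after the job is handed in, while the arm keeps its last pose, push and grip.
It also fails if it takes over 64 s, if anything falls off the work surface, if the arm or the gripper's body presses on something with over 40 N, if the wrist force passes 120 N, or if a joint passes its speed limit or range.

## Robot

A 6-joint arm with a two-finger parallel gripper is mounted at the origin on a cart in front of the work surface, level with it; the furniture and walls round the work are solid. World frame = base frame: x ahead of the robot, y to its left, z up, the work surface at z = 0. Lengths are in mm, angles in rad, forces in N, time in s.
With the tool pointing down it reaches from about 400 to 925 mm from the base axis. Payload 12.5 kg.
Tool frame: the origin (TCP) lies at the very end of the fingers, on their centre line; the grasp point (between the pads) lies 19 mm behind it; z points along the fingers, y is the line along which they close (so a half turn about z gives the same grasp; the last joint's range is limited). The gripper opens to 95 mm and grips with 3 to 60 N. Pads are 20 mm wide; open, the fingers measure 119 mm over their backs; the gripper's body (75 mm by 180 mm) begins 59 mm behind the grasp point.
Start: joints at [-1.218, 0.491, 1.559, -0, 1.092, -0.106], TCP at [276.82, -560.373, 214.661] pointing down, gripper open.
Joint ranges: [-3.1, 3.1], [-0.84, 2.19], [0.05, 2.79], [-1.13, 4.28], [0.06, 2.93], [-2.69, 2.69]. Speed limits (rad/s): [2.22, 2.22, 2.79, 3.14, 3.14, 3.14].

## Interface

Orientations are given as [roll, pitch, yaw] about the fixed x, y, z axes, in that order (R = Rz(yaw) Ry(pitch) Rx(roll)).
In Python, from cell import * gives the robot as it stands.
- The arm moves only by the tool step_arm, never from a script. Its argument "plan" is a list of rows, each an object of numbers: "x", "y", "z": the shift along the tool's x, y, z in units of 25 mm (1.0 is 25 mm); "rx", "ry", "rz": the turn, a rotation vector about the tool's x, y, z in units of 0.1 rad (1.0 is 0.1 rad). In form: [{"x": .., "y": .., "z": .., "rx": .., "ry": .., "rz": ..}, ...]. A call has exactly 10 rows; each row shifts and turns the commanded pose from where the row before left it, along the tool's axes as they then stand; what a row does not reach is not made up. A row lasts 1/12 s, in which the tool goes at most 41.7 mm and 7.16 degrees, less where a joint would pass 70% of its speed; a pose out of reach is approached as far as the arm can. A call with a number of a shift or a turn outside -1 to 1 is refused whole. A call with a gripper value outside its range is refused whole. "jaw" is the closure, from -1 (fully open) to 1 (shut), so that 0 is half open, set as the call begins (left out, the last holds). The fingers move at their own pace and stop on an object; the grip force is fixed at half the most. Time passes only in rows, so rows that do not move let the fingers close, or fill a call up. It gives the time, the measured TCP pose, the force, the opening and the grip force at its end, in the units of the state.
- state(): the state, without advancing time (a new reading comes with each control period).
- read_camera(name): name is "side" or "top" or "wrist"; returns a dict with "image" (480x640x3 uint8, red, green, blue), "depth" (480x640 float32, mm along the optical axis (not along the pixel's ray), 0 where there is no reading), "vfov" (degrees; the focal length in pixels is half the picture's height over the tangent of half this angle, whatever the lens; pixels are square), "cx", "cy" (the principal point, pixels), "k1" (the pictures are not rectified: a ray, as slopes to the right and down, at radius r is drawn at 1 + k1 r^2 times it, then the intrinsics apply), "R" (3x3) and "t" (3): a world point X has camera coordinates R X + t. Camera axes: x right, y down, z forward; pixel columns grow to the right and rows downward; lengths in mm; the calibration is good to about 2 mm. A picture is of the moment at which its call begins.
- job_done(): hands the job in; it is judged then, once.
The state is a dict: "t": time; "joints": joint angles; "qvel": joint speeds; "tau": joint torques, N m; "eef_pos": TCP position; "tcp_rot": TCP orientation; "ft_force": force on the tool from outside, world axes, zero at the start; "moment": the same for the moment, N m; "opening": opening from 0.0 (shut) to 1.0 (fully open); "grip_force": force on a finger pad.
Only numpy, scipy, OpenCV 4.12 (cv2) and the standard library are available. Lean on these libraries where they do the work, as an engineer would, in place of code of your own. Each camera call takes 0.05 s, during which the arm holds its last target. There are 200 camera calls.

## Working session

There is one attempt and no reset: what is moved stays moved. The work goes in short steps, Python scripts to look and compute and a tool call to move; the robot and the scene stay as the last step left them, time stands still between calls to the robot, and variables do not carry over. Pictures are saved under pics/ and viewed, at most 10 in all, crops included, and the job is handed in when it is done.

Besides the shell and the picture viewer there is one more tool, called after ">>>" as name(argument=value, ...), one argument or row to a line, values as JSON. step_arm: Moves the arm, as the interface text tells. Shifts and turns lie within -1 to 1; 1 stands for 25 mm of shift or 0.1 rad of turn. Its arguments: {"type":"object","properties":{"plan":{"type":"array","items":{"type":"object","properties":{"x":{"type":"number"},"y":{"type":"number"},"z":{"type":"number"},"rx":{"type":"number"},"ry":{"type":"number"},"rz":{"type":"number"}}}},"jaw":{"type":"number"}},"required":["plan"]}

```bash
ls; mkdir -p pics; cat > h.py <<'E'
from cell import *
import numpy as np, cv2
def snap(n,f):
    c=read_camera(n); np.savez('pics/'+f+'.npz',**c); cv2.imwrite('pics/'+f+'.png',c['image'][:,:,::-1]); return c
def load(f): return np.load('pics/'+f+'.npz')
def px2w(c,u,v,z=None,d=None):
    f=240/np.tan(np.radians(float(c['vfov']))/2)
    a=np.array([(u-c['cx'])/f,(v-c['cy'])/f]);p=a.copy();k=float(c['k1'])
    for _ in range(20): p=a/(1+k*(p@p))
    r=np.array([p[0],p[1],1.]);R=c['R'];t=c['t']
    if z is not None:
        C=-R.T@t; w=R.T@r; return C+w*(z-C[2])/w[2]
    if d is None: d=float(c['depth'][int(round(v)),int(round(u))])
    return R.T@(r*d-t)
E
python3 - <<'E'
from h import *
a=snap('top','top1');b=snap('side','side1')
print(state());print(a['R'],a['t'],a['vfov'],a['k1'])
E
```

```text
pics
{'t': 0.1, 'joints': array([-1.21764388e+00,  4.91538295e-01,  1.55938454e+00,  9.78403951e-06,
        1.09171286e+00, -1.05628506e-01]), 'qvel': array([-0.0021242 , -0.00120494, -0.0032026 , -0.00091945, -0.00040434,
       -0.00103075]), 'tau': array([ 4.43229277e-03, -6.13621688e+01, -2.58606273e+01,  6.93599484e-02,
        4.70001181e-02, -5.52943095e-05]), 'eef_pos': array([ 276.71627938, -560.1642047 ,  214.09731479]), 'tcp_rot': array([-3.14055634e+00, -1.18599687e-04,  4.58776380e-01]), 'ft_force': array([ 0.13226745, -0.40796212, -0.17523903]), 'moment': array([-0.0342557 , -0.02012217,  0.0188345 ]), 'grip_force': 0.0, 'opening': 0.9997436929257937}
[[ 6.80283492e-02 -9.97683153e-01  6.86109201e-04]
 [-9.75209206e-01 -6.66410467e-02 -2.11011791e-01]
 [ 2.10568632e-01  1.36856838e-02 -9.77483275e-01]] [ 159.3226009   522.01386318 1776.28989563] 44.26126986486887 0.06289759865104919
```

View pics/top1.png

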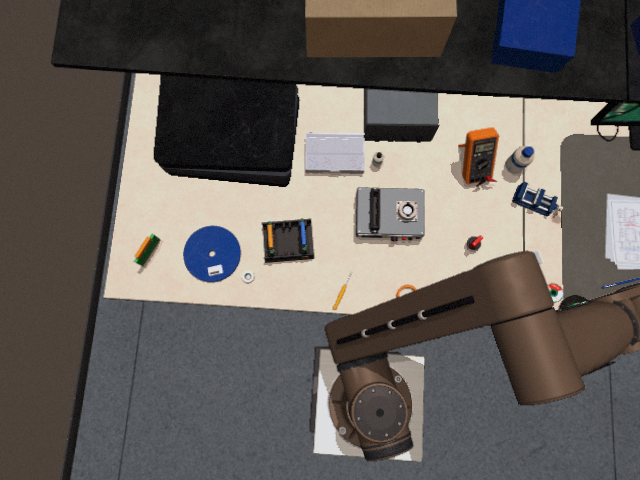

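View pics/side1.png

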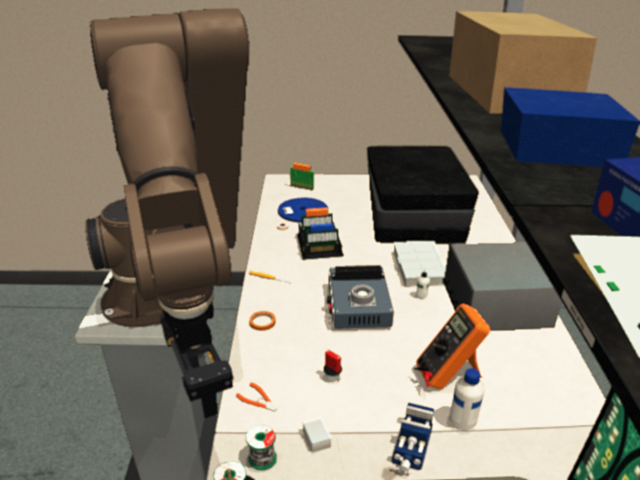

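The top view shows the rack at (288,240) with the orange bar at (270,237) and the blue bar at (303,236). The box slot is at (375,210), the socket at (407,210) and the plug at (475,243). The green look-alike is at (147,249).

```bash
python3 - <<'E'
from h import *
c=load('top1')
for n,u,v,z in [('orange top',269,222,104),('orange bot',271,253,104),('blue',303,236,104),('slot t',375,190,90),('slot b',376,231,90),('sock',407,210,86),('plug',475,242,92),('box tl',358,187,60),('box tr',424,188,60),('box bl',357,236,60),('box br',424,237,60),('shelf',300,78,300),('fardepth',375,85,None)]:
    print(n,px2w(c,u,v,z).round(), px2w(c,u,v).round())
E
```

```text
orange top [510. 340. 104.] [513. 342.  89.]
orange bot [416. 326. 104.] [421. 329.  72.]
blue [474. 234. 104.] [476. 235.  95.]
slot t [636.  24.  90.] [636.  24.  90.]
slot b [507.  14.  90.] [513.  12.  62.]
sock [581. -78.  86.] [584. -80.  71.]
plug [ 493. -284.   92.] [ 496. -287.   80.]
box tl [651.  75.  60.] [651.  75.  61.]
box tr [ 662. -132.   60.] [ 679. -141.    3.]
box bl [494.  70.  60.] [503.  67.  19.]
box br [ 505. -136.   60.] [ 518. -147.   -0.]
shelf [888. 269. 300.] [765. 253. 549.]
fardepth [760.  74. 549.] [760.  74. 549.]
```

```bash
cat >> h.py <<'E'
from scipy.spatial.transform import Rotation as Ro
def plan(pos,yaw,n=10,p0=None):
    """n equal rows to world pos/yaw (tool down), rows in tool units"""
    s=state(); p=np.array(p0 if p0 is not None else s['eef_pos']); R=Ro.from_euler('xyz',s['tcp_rot'])
    Rt=Ro.from_euler('xyz',[np.pi,0,yaw]); w=(R.inv()*Rt).as_rotvec()/n
    d=(np.array(pos)-p)/n
    print('now',p.round(1),s['tcp_rot'].round(4),'F',s['ft_force'].round(1),'t',round(s['t'],2))
    for i in range(n):
        a=R.inv().apply(d)/25; R=R*Ro.from_rotvec(w)
        print(i,a.round(3),(w*10).round(3)) if n<=10 or i%3==0 else 0
def tool2cam(c):
    s=state(); R=Ro.from_euler('xyz',s['tcp_rot']).as_matrix(); C=-c['R'].T@c['t']
    return R.T@(C-s['eef_pos']), R.T@c['R'].T
E
python3 - <<'E'
from h import *
c=read_camera('wrist')
o,M=tool2cam(c);print(o.round(1),M.round(3),c['vfov'],c['k1'],c['cx'],c['cy'])
plan([450,-330,330],0.1)
E
```

```text
[  82.    -0.7 -169.8] [[ 0.    -0.957 -0.289]
 [ 1.     0.    -0.   ]
 [ 0.    -0.289  0.957]] 62.3974625374689 -0.09112245865018008 315.35439005135055 244.75838058236684
now [ 276.7 -560.2  214.2] [-3.1408e+00 -1.0000e-04  4.5880e-01] F [0.4 0.1 0.3] t 0.15
0 [ 1.029 -0.519 -0.463] [-0.001  0.     0.359]
1 [ 1.01  -0.556 -0.463] [-0.001  0.     0.359]
2 [ 0.989 -0.591 -0.463] [-0.001  0.     0.359]
3 [ 0.967 -0.626 -0.463] [-0.001  0.     0.359]
4 [ 0.944 -0.661 -0.463] [-0.001  0.     0.359]
5 [ 0.92  -0.694 -0.463] [-0.001  0.     0.359]
6 [ 0.895 -0.727 -0.463] [-0.001  0.     0.359]
7 [ 0.868 -0.758 -0.463] [-0.001  0.     0.359]
8 [ 0.84  -0.789 -0.463] [-0.001  0.     0.359]
9 [ 0.811 -0.818 -0.463] [-0.001  0.     0.359]
```

>>> step_arm(
  plan=[
    {"x": 1, "y": -0.52, "z": -0.46, "rz": 0.36},
    {"x": 1, "y": -0.56, "z": -0.46, "rz": 0.36},
    {"x": 0.99, "y": -0.59, "z": -0.46, "rz": 0.36},
    {"x": 0.97, "y": -0.63, "z": -0.46, "rz": 0.36},
    {"x": 0.94, "y": -0.66, "z": -0.46, "rz": 0.36},
    {"x": 0.92, "y": -0.69, "z": -0.46, "rz": 0.36},
    {"x": 0.9, "y": -0.73, "z": -0.46, "rz": 0.36},
    {"x": 0.87, "y": -0.76, "z": -0.46, "rz": 0.36},
    {"x": 0.84, "y": -0.79, "z": -0.46, "rz": 0.36},
    {"x": 0.81, "y": -0.82, "z": -0.46, "rz": 0.36},
  ],
  jaw=-1,
)

```text
schema error: expected keys x, y, z, rx, ry, rz
```

```bash
python3 - <<'E'
from h import *
c=snap('wrist','w_plug')
plan([545,-60,330],0.06)
E
```

```text
now [ 276.8 -560.2  214.3] [-3.1409e+00 -1.0000e-04  4.5880e-01] F [0.1 0.7 0. ] t 0.2
0 [ 1.848 -1.319 -0.462] [-0.001  0.     0.399]
1 [ 1.794 -1.392 -0.462] [-0.001  0.     0.399]
2 [ 1.737 -1.462 -0.462] [-0.001  0.     0.399]
3 [ 1.678 -1.53  -0.462] [-0.001  0.     0.399]
4 [ 1.615 -1.596 -0.462] [-0.001  0.     0.399]
5 [ 1.55  -1.659 -0.462] [-0.001  0.     0.399]
6 [ 1.483 -1.719 -0.462] [-0.001  0.     0.399]
7 [ 1.413 -1.777 -0.463] [-0.001  0.     0.399]
8 [ 1.341 -1.832 -0.463] [-0.001  0.     0.399]
9 [ 1.267 -1.884 -0.463] [-0.001  0.     0.399]
```

All six keys are needed in each row.

>>> step_arm(
  plan=[
    {"x": 1, "y": -0.52, "z": -0.46, "rx": 0, "ry": 0, "rz": 0.36},
    {"x": 1, "y": -0.56, "z": -0.46, "rx": 0, "ry": 0, "rz": 0.36},
    {"x": 0.99, "y": -0.59, "z": -0.46, "rx": 0, "ry": 0, "rz": 0.36},
    {"x": 0.97, "y": -0.63, "z": -0.46, "rx": 0, "ry": 0, "rz": 0.36},
    {"x": 0.94, "y": -0.66, "z": -0.46, "rx": 0, "ry": 0, "rz": 0.36},
    {"x": 0.92, "y": -0.69, "z": -0.46, "rx": 0, "ry": 0, "rz": 0.36},
    {"x": 0.9, "y": -0.73, "z": -0.46, "rx": 0, "ry": 0, "rz": 0.36},
    {"x": 0.87, "y": -0.76, "z": -0.46, "rx": 0, "ry": 0, "rz": 0.36},
    {"x": 0.84, "y": -0.79, "z": -0.46, "rx": 0, "ry": 0, "rz": 0.36},
    {"x": 0.81, "y": -0.82, "z": -0.46, "rx": 0, "ry": 0, "rz": 0.36},
  ],
  jaw=-1,
)

```text
t: 1.03
eef_pos: [449.9, -329.0, 330.2]
tcp_rot: [-3.142, 0.0, 0.097]
ft_force: [0.8, -0.1, 0.0]
opening: 0.997
grip_force: 0.0
```

```bash
python3 - <<'E'
from h import *
c=snap('wrist','w_plug')
plan([530,-80,330],0.06)
E
```

```text
now [ 452.5 -326.2  332.6] [ 3.1404 -0.0032  0.0961] F [1.3 3.  2. ] t 1.08
0 [ 0.403 -0.951  0.01 ] [ 0.001 -0.003  0.036]
1 [ 0.399 -0.952  0.01 ] [ 0.001 -0.003  0.036]
2 [ 0.396 -0.953  0.01 ] [ 0.001 -0.003  0.036]
3 [ 0.393 -0.955  0.01 ] [ 0.001 -0.003  0.036]
4 [ 0.389 -0.956  0.01 ] [ 0.001 -0.003  0.036]
5 [ 0.386 -0.958  0.01 ] [ 0.001 -0.003  0.036]
6 [ 0.382 -0.959  0.01 ] [ 0.001 -0.003  0.036]
7 [ 0.379 -0.96   0.01 ] [ 0.001 -0.003  0.036]
8 [ 0.375 -0.962  0.01 ] [ 0.001 -0.003  0.036]
9 [ 0.372 -0.963  0.01 ] [ 0.001 -0.003  0.036]
```

>>> step_arm(
  plan=[
    {"x": 0.4, "y": -1, "z": 0, "rx": 0, "ry": 0, "rz": 0.04},
    {"x": 0.4, "y": -1, "z": 0, "rx": 0, "ry": 0, "rz": 0.04},
    {"x": 0.4, "y": -1, "z": 0, "rx": 0, "ry": 0, "rz": 0.04},
    {"x": 0.4, "y": -1, "z": 0, "rx": 0, "ry": 0, "rz": 0.04},
    {"x": 0.4, "y": -1, "z": 0, "rx": 0, "ry": 0, "rz": 0.04},
    {"x": 0.4, "y": -1, "z": 0, "rx": 0, "ry": 0, "rz": 0.04},
    {"x": 0.4, "y": -1, "z": 0, "rx": 0, "ry": 0, "rz": 0.04},
    {"x": 0.4, "y": -1, "z": 0, "rx": 0, "ry": 0, "rz": 0.04},
    {"x": 0.3, "y": -0.8, "z": 0, "rx": 0, "ry": 0, "rz": 0},
    {"x": 0, "y": 0, "z": 0, "rx": 0, "ry": 0, "rz": 0},
  ],
)

```text
t: 1.92
eef_pos: [518.8, -101.0, 329.6]
tcp_rot: [-3.141, -0.0, 0.07]
ft_force: [-1.3, 0.1, 0.0]
opening: 1.001
grip_force: 0.0
```

```bash
python3 - <<'E'
from h import *
c=snap('wrist','w_box')
plan([470,160,300],0.1)
a=cv2.imread('pics/w_plug.png');b=cv2.imread('pics/w_box.png')
cv2.imwrite('pics/two.png',np.vstack([a[:,:],b])[::1]) if 0 else cv2.imwrite('pics/two.png',cv2.resize(np.hstack([a,b]),(800,300)))
E
```

```text
now [ 518.5 -102.5  329.5] [-3.1416e+00  2.0000e-04  6.9500e-02] F [ 0.7 -0.4 -0. ] t 1.97
0 [-0.12  -1.061  0.118] [-0.    0.   -0.03]
1 [-0.117 -1.061  0.118] [-0.    0.   -0.03]
2 [-0.114 -1.062  0.118] [-0.    0.   -0.03]
3 [-0.111 -1.062  0.118] [-0.    0.   -0.03]
4 [-0.107 -1.062  0.118] [-0.    0.   -0.03]
5 [-0.104 -1.063  0.118] [-0.    0.   -0.03]
6 [-0.101 -1.063  0.118] [-0.    0.   -0.03]
7 [-0.098 -1.063  0.118] [-0.    0.   -0.03]
8 [-0.095 -1.063  0.118] [-0.    0.   -0.03]
9 [-0.091 -1.064  0.118] [-0.    0.   -0.03]
```

View pics/w_box.png

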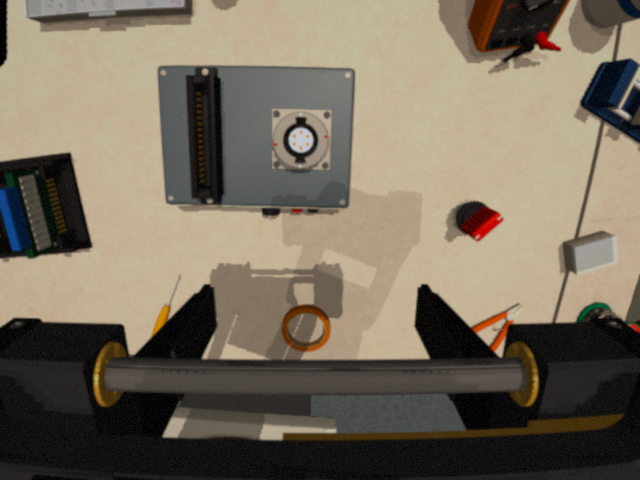

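The wrist view shows the slot running from (205,72) to (208,200), the socket at (301,139) and the plug handle at about (480,220). I'll enlarge the box and move on toward the rack.

```bash
python3 - <<'E'
from h import *
b=cv2.imread('pics/w_box.png')[55:215,150:363]
cv2.imwrite('pics/boxc.png',cv2.resize(b,(800,600),interpolation=cv2.INTER_CUBIC))
E
```

```text
(no output)
```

View pics/boxc.png

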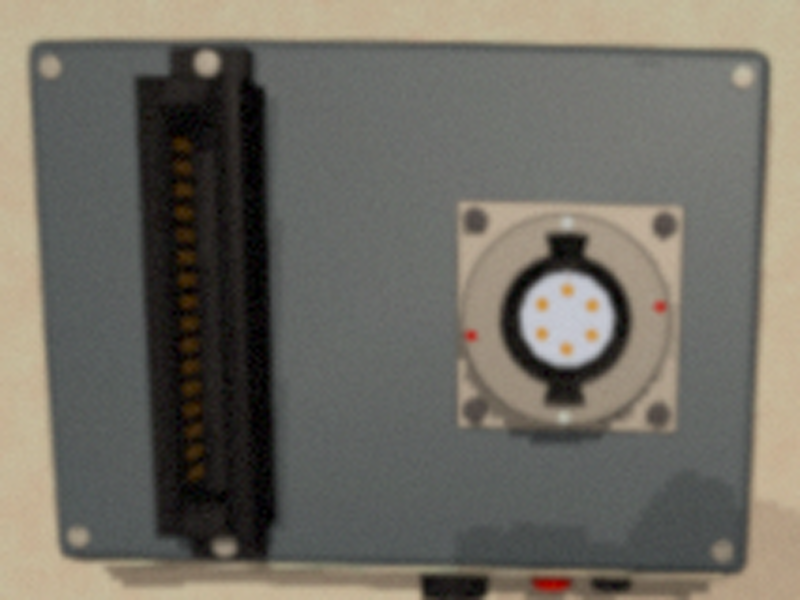

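>>> step_arm(
  plan=[
    {"x": -0.15, "y": -1, "z": 0.1, "rx": 0, "ry": 0, "rz": -0.05},
    {"x": -0.15, "y": -1, "z": 0.1, "rx": 0, "ry": 0, "rz": -0.05},
    {"x": -0.15, "y": -1, "z": 0.1, "rx": 0, "ry": 0, "rz": -0.05},
    {"x": -0.15, "y": -1, "z": 0.1, "rx": 0, "ry": 0, "rz": -0.05},
    {"x": -0.15, "y": -1, "z": 0.1, "rx": 0, "ry": 0, "rz": -0.05},
    {"x": -0.15, "y": -1, "z": 0.1, "rx": 0, "ry": 0, "rz": -0.05},
    {"x": -0.15, "y": -1, "z": 0.1, "rx": 0, "ry": 0, "rz": -0.05},
    {"x": -0.15, "y": -1, "z": 0.1, "rx": 0, "ry": 0, "rz": -0.05},
    {"x": -0.15, "y": -1, "z": 0.1, "rx": 0, "ry": 0, "rz": -0.05},
    {"x": -0.15, "y": -1, "z": 0.1, "rx": 0, "ry": 0, "rz": -0.05},
  ],
)

```text
t: 2.8
eef_pos: [458.4, 141.9, 304.5]
tcp_rot: [3.141, -0.0, 0.116]
ft_force: [0.9, -0.4, -0.6]
opening: 0.999
grip_force: 0.0
```

The crop shows the box screws at (48,66), (742,76), (78,536) and (722,551), and the white socket dots at (567,222) and (564,418). The connector screws are at (207,64) and (225,545).

```bash
python3 - <<'E'
from h import *
c=load('w_box')
g=lambda u,v,z: px2w(c,150+(u+.5)/3.756-.5,55+(v+.5)/3.75-.5,z)
P=[g(*p,60) for p in [(48,66),(742,76),(78,536),(722,551)]]
for p in P: print(p.round(1))
print('box c',np.mean(P,0).round(1),'yaws',[round(float(np.arctan2(*(a-b)[[1,0]])),4) for a,b in [(P[0],P[2]),(P[1],P[3])]],[round(float(np.arctan2(-(a-b)[0],(a-b)[1])),4) for a,b in [(P[0],P[1]),(P[2],P[3])]])
a,b=g(567,222,86),g(564,418,86);print('sock',((a+b)/2).round(1),a.round(1),b.round(1),'yaw',np.arctan2(*(a-b)[[1,0]]))
a,b=g(471,336,86),g(660,306,86);print('red',((a+b)/2).round(1),'out',g(566,318,86).round(1))
for z in (60,64,80):
  a,b=g(207,64,z),g(225,545,z);print('conn',z,((a+b)/2).round(1),np.linalg.norm(a-b),np.arctan2(*(a-b)[[1,0]]))
# depth checks
print([px2w(c,150+u/3.756,55+v/3.75).round(1) for u,v in [(400,150),(207,64),(566,318),(500,320)]])
c=snap('wrist','w_rack'); print(state()['eef_pos'])
E
```

```text
[646.1  70.5  60. ]
[ 654.5 -123.9   60. ]
[512.   64.2  60. ]
[ 520.4 -129.8   60. ]
box c [583.3 -29.8  60. ] yaws [0.0474, 0.0444] [0.0433, 0.0432]
sock [585.1 -80.1  86. ] [611.  -78.9  86. ] [559.1 -81.2  86. ] yaw 0.04500567444408084
red [585.2 -80.   86. ] out [585.9 -80.1  86. ]
conn 60 [580.3  22.1  60. ] 136.6040451614871 0.04346552349040241
conn 64 [580.5  21.1  64. ] 135.3607224612062 0.0434655234904024
conn 80 [581.2  16.8  80. ] 130.3874316600828 0.04346552349040246
[array([628. , -30.2,  59.8]), array([647.2,  22.2,  69.3]), array([585.3, -80.2,  75.9]), array([583. , -61. ,  63.8])]
[457.23993898 144.67612751 304.11300666]
```

View pics/w_rack.png

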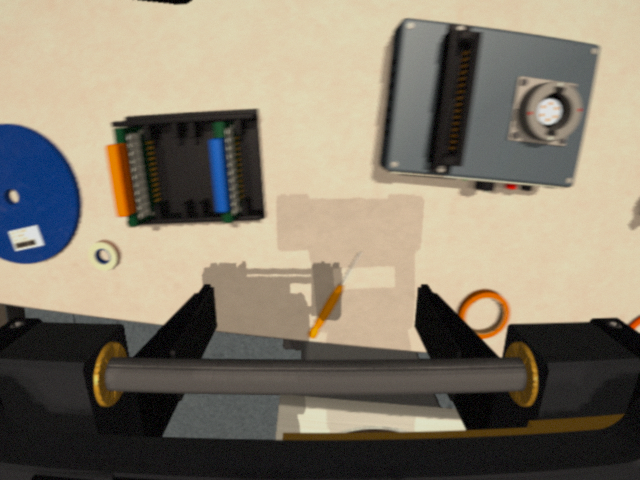

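The rack view shows the orange bar between about (106,145) and (131,216). I'll get a coarse position and then look from directly above.

```bash
python3 - <<'E'
from h import *
c=load('w_rack')
P=[px2w(c,u,v,104) for u,v in [(106,145),(125,144),(118,216),(131,215)]]
for p in P: print(p.round(1))
m=np.mean(P,0);print(m.round(1))
plan([m[0],m[1],215],0.13)
E
```

```text
[502.5 345.1 104. ]
[505.1 326.5 104. ]
[435.1 334.3 104. ]
[437.5 321.  104. ]
[470.  331.7 104. ]
now [457.2 144.7 304.1] [-3.1407e+00  8.0000e-04  1.1750e-01] F [-1.6  0.9  0.2] t 2.85
0 [ 0.139 -0.737  0.357] [-0.001  0.001 -0.012]
1 [ 0.14  -0.737  0.357] [-0.001  0.001 -0.012]
2 [ 0.141 -0.736  0.357] [-0.001  0.001 -0.012]
3 [ 0.142 -0.736  0.357] [-0.001  0.001 -0.012]
4 [ 0.142 -0.736  0.357] [-0.001  0.001 -0.012]
5 [ 0.143 -0.736  0.357] [-0.001  0.001 -0.012]
6 [ 0.144 -0.736  0.357] [-0.001  0.001 -0.012]
7 [ 0.145 -0.736  0.357] [-0.001  0.001 -0.012]
8 [ 0.146 -0.736  0.357] [-0.001  0.001 -0.012]
9 [ 0.147 -0.735  0.357] [-0.001  0.001 -0.012]
```

>>> step_arm(
  plan=[
    {"x": 0.16, "y": -0.92, "z": 0.45, "rx": 0, "ry": 0, "rz": 0},
    {"x": 0.16, "y": -0.92, "z": 0.45, "rx": 0, "ry": 0, "rz": 0},
    {"x": 0.16, "y": -0.92, "z": 0.45, "rx": 0, "ry": 0, "rz": 0},
    {"x": 0.16, "y": -0.92, "z": 0.45, "rx": 0, "ry": 0, "rz": 0},
    {"x": 0.16, "y": -0.92, "z": 0.45, "rx": 0, "ry": 0, "rz": 0},
    {"x": 0.16, "y": -0.92, "z": 0.45, "rx": 0, "ry": 0, "rz": 0},
    {"x": 0.16, "y": -0.92, "z": 0.45, "rx": 0, "ry": 0, "rz": 0},
    {"x": 0.16, "y": -0.92, "z": 0.45, "rx": 0, "ry": 0, "rz": 0},
    {"x": 0, "y": 0, "z": 0, "rx": 0, "ry": 0, "rz": 0},
    {"x": 0, "y": 0, "z": 0, "rx": 0, "ry": 0, "rz": 0},
  ],
)

```text
t: 3.68
eef_pos: [469.0, 327.9, 213.8]
tcp_rot: [3.141, 0.001, 0.118]
ft_force: [0.3, -0.3, -0.1]
opening: 1.002
grip_force: 0.0
```

```bash
python3 - <<'E'
from h import *
c=snap('wrist','w_mod'); print(state()['eef_pos'],state()['tcp_rot'])
E
```

```text
[469.21963785 327.3846072  214.4453786 ] [3.14095079e+00 6.04695300e-04 1.16918414e-01]
```

View pics/w_mod.png

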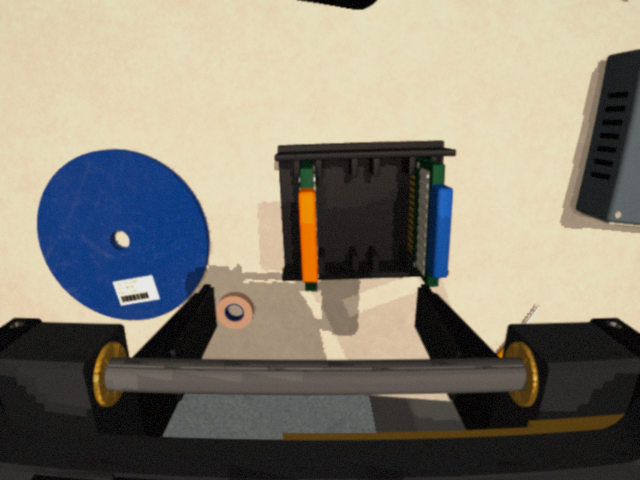

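The orange bar spans from (307,189) to (310,282), almost under the tool. I'll get an exact rectangle from a colour mask.

```bash
python3 - <<'E'
from h import *
c=load('w_mod');h=cv2.cvtColor(c['image'],cv2.COLOR_RGB2HSV)
m=cv2.inRange(h,(5,180,120),(20,255,255));m[:,:280]=0;m[:,335:]=0;m[:170]=0;m[300:]=0
q=cv2.boxPoints(cv2.minAreaRect(cv2.findNonZero(m)));print(q)
P=np.array([px2w(c,u,v,104) for u,v in q]);print(P.round(1),P.mean(0).round(1))
x=(P[np.argsort(P[:,0])]);d=x[2:].mean(0)-x[:2].mean(0);y=np.arctan2(d[1],d[0]);print('yaw',y,np.linalg.norm(d))
g=P.mean(0);plan([g[0],g[1],74],y)
E
```

```text
[[297.3009  188.31903]
 [314.35748 187.5068 ]
 [318.84845 281.81677]
 [301.79187 282.629  ]]
[[506.  345.7 104. ]
 [508.  333.8 104. ]
 [437.2 322.  104. ]
 [435.  334.8 104. ]] [471.5 334.1 104. ]
yaw 0.1586212328754982 71.85329209314874
now [469.2 327.4 214.4] [3.141e+00 6.000e-04 1.169e-01] F [-0.7 -0.7  0.6] t 3.73
0 [ 0.013 -0.026  0.562] [ 0.001  0.001 -0.042]
1 [ 0.013 -0.026  0.562] [ 0.001  0.001 -0.042]
2 [ 0.013 -0.026  0.562] [ 0.001  0.001 -0.042]
3 [ 0.013 -0.026  0.562] [ 0.001  0.001 -0.042]
4 [ 0.013 -0.026  0.562] [ 0.001  0.001 -0.042]
5 [ 0.013 -0.025  0.562] [ 0.001  0.001 -0.042]
6 [ 0.013 -0.025  0.562] [ 0.001  0.001 -0.042]
7 [ 0.013 -0.025  0.562] [ 0.001  0.001 -0.042]
8 [ 0.013 -0.025  0.562] [ 0.001  0.001 -0.042]
9 [ 0.013 -0.025  0.562] [ 0.001  0.001 -0.042]
```

>>> step_arm(
  plan=[
    {"x": 0.02, "y": -0.05, "z": 0.6, "rx": 0, "ry": 0, "rz": -0.08},
    {"x": 0.02, "y": -0.05, "z": 0.9, "rx": 0, "ry": 0, "rz": -0.08},
    {"x": 0.02, "y": -0.05, "z": 0.9, "rx": 0, "ry": 0, "rz": -0.08},
    {"x": 0.02, "y": -0.05, "z": 0.9, "rx": 0, "ry": 0, "rz": -0.08},
    {"x": 0.02, "y": -0.05, "z": 0.9, "rx": 0, "ry": 0, "rz": -0.08},
    {"x": 0.02, "y": 0, "z": 0.75, "rx": 0, "ry": 0, "rz": 0},
    {"x": 0, "y": 0, "z": 0.5, "rx": 0, "ry": 0, "rz": 0},
    {"x": 0, "y": 0, "z": 0, "rx": 0, "ry": 0, "rz": 0},
    {"x": 0, "y": 0, "z": 0, "rx": 0, "ry": 0, "rz": 0},
    {"x": 0, "y": 0, "z": 0, "rx": 0, "ry": 0, "rz": 0},
  ],
  jaw=-0.4,
)

```text
t: 4.57
eef_pos: [471.9, 334.4, 79.6]
tcp_rot: [-3.141, -0.002, 0.156]
ft_force: [-0.0, 1.1, -0.6]
opening: 0.707
grip_force: 0.0
```

>>> step_arm(
  plan=[
    {"x": 0, "y": 0, "z": 0, "rx": 0, "ry": 0, "rz": 0},
    {"x": 0, "y": 0, "z": 0, "rx": 0, "ry": 0, "rz": 0},
    {"x": 0, "y": 0, "z": 0, "rx": 0, "ry": 0, "rz": 0},
    {"x": 0, "y": 0, "z": 0, "rx": 0, "ry": 0, "rz": 0},
    {"x": 0, "y": 0, "z": 0, "rx": 0, "ry": 0, "rz": 0},
    {"x": 0, "y": 0, "z": 0, "rx": 0, "ry": 0, "rz": 0},
    {"x": 0, "y": 0, "z": 0, "rx": 0, "ry": 0, "rz": 0},
    {"x": 0, "y": 0, "z": 0, "rx": 0, "ry": 0, "rz": 0},
    {"x": 0, "y": 0, "z": 0, "rx": 0, "ry": 0, "rz": 0},
    {"x": 0, "y": 0, "z": 0, "rx": 0, "ry": 0, "rz": 0},
  ],
  jaw=1,
)

```text
t: 5.4
eef_pos: [471.1, 334.9, 78.3]
tcp_rot: [3.142, 0.0, 0.157]
ft_force: [-0.3, 0.1, -0.0]
opening: 0.125
grip_force: 30.0
```

Gripped: the opening reads 11.9 mm. Now I lift it.

>>> step_arm(
  plan=[
    {"x": 0, "y": 0, "z": -0.3, "rx": 0, "ry": 0, "rz": 0},
    {"x": 0, "y": 0, "z": -0.6, "rx": 0, "ry": 0, "rz": 0},
    {"x": 0, "y": 0, "z": -0.8, "rx": 0, "ry": 0, "rz": 0},
    {"x": 0, "y": 0, "z": -0.8, "rx": 0, "ry": 0, "rz": 0},
    {"x": 0, "y": 0, "z": -0.8, "rx": 0, "ry": 0, "rz": 0},
    {"x": 0, "y": 0, "z": -0.8, "rx": 0, "ry": 0, "rz": 0},
    {"x": 0.2, "y": 0.2, "z": -0.8, "rx": 0, "ry": 0, "rz": 0.1},
    {"x": 0.3, "y": 0.4, "z": -0.4, "rx": 0, "ry": 0, "rz": 0.1},
    {"x": 0.3, "y": 0.6, "z": -0.2, "rx": 0, "ry": 0, "rz": 0.1},
    {"x": 0.3, "y": 0.8, "z": 0, "rx": 0, "ry": 0, "rz": 0.1},
  ],
)

```text
t: 6.23
eef_pos: [506.0, 289.0, 217.1]
tcp_rot: [-3.141, -0.002, 0.117]
ft_force: [0.7, -0.5, -2.1]
opening: 0.125
grip_force: 30.0
```

```bash
python3 - <<'E'
from h import *
plan([580,40,215],0.0445)
E
```

```text
now [506.  289.  217.1] [-3.141e+00 -2.000e-03  1.171e-01] F [ 0.7 -0.5 -2.1] t 6.23
0 [0.178 1.024 0.008] [-0.001 -0.002  0.073]
1 [0.185 1.022 0.008] [-0.001 -0.002  0.073]
2 [0.193 1.021 0.008] [-0.001 -0.002  0.073]
3 [0.2   1.02  0.008] [-0.001 -0.002  0.073]
4 [0.207 1.018 0.008] [-0.001 -0.002  0.073]
5 [0.215 1.016 0.008] [-0.001 -0.002  0.073]
6 [0.222 1.015 0.008] [-0.001 -0.002  0.073]
7 [0.23  1.013 0.008] [-0.001 -0.002  0.073]
8 [0.237 1.012 0.009] [-0.001 -0.002  0.073]
9 [0.244 1.01  0.009] [-0.001 -0.002  0.073]
```

>>> step_arm(
  plan=[
    {"x": 0.2, "y": 1, "z": 0, "rx": 0, "ry": 0, "rz": 0.08},
    {"x": 0.2, "y": 1, "z": 0, "rx": 0, "ry": 0, "rz": 0.08},
    {"x": 0.2, "y": 1, "z": 0, "rx": 0, "ry": 0, "rz": 0.08},
    {"x": 0.2, "y": 1, "z": 0, "rx": 0, "ry": 0, "rz": 0.08},
    {"x": 0.2, "y": 1, "z": 0, "rx": 0, "ry": 0, "rz": 0.08},
    {"x": 0.2, "y": 1, "z": 0, "rx": 0, "ry": 0, "rz": 0.08},
    {"x": 0.2, "y": 1, "z": 0, "rx": 0, "ry": 0, "rz": 0.08},
    {"x": 0.2, "y": 1, "z": 0, "rx": 0, "ry": 0, "rz": 0.08},
    {"x": 0.2, "y": 0.9, "z": 0, "rx": 0, "ry": 0, "rz": 0.08},
    {"x": 0.2, "y": 0.4, "z": 0, "rx": 0, "ry": 0, "rz": 0},
  ],
)

```text
t: 7.07
eef_pos: [574.7, 58.5, 215.6]
tcp_rot: [3.141, 0.001, 0.042]
ft_force: [-0.6, -1.1, -1.9]
opening: 0.122
grip_force: 30.0
```

```bash
python3 - <<'E'
from h import *
plan([580.8,20,195],0.0445)
E
```

```text
now [574.7  58.5 215.6] [3.141e+00 6.000e-04 4.220e-02] F [-0.6 -1.1 -1.9] t 7.07
0 [0.018 0.155 0.083] [ 0.001  0.001 -0.002]
1 [0.018 0.155 0.083] [ 0.001  0.001 -0.002]
2 [0.018 0.155 0.083] [ 0.001  0.001 -0.002]
3 [0.018 0.155 0.083] [ 0.001  0.001 -0.002]
4 [0.018 0.155 0.083] [ 0.001  0.001 -0.002]
5 [0.018 0.155 0.083] [ 0.001  0.001 -0.002]
6 [0.018 0.155 0.083] [ 0.001  0.001 -0.002]
7 [0.018 0.155 0.083] [ 0.001  0.001 -0.002]
8 [0.018 0.155 0.083] [ 0.001  0.001 -0.002]
9 [0.018 0.155 0.083] [ 0.001  0.001 -0.002]
```

>>> step_arm(
  plan=[
    {"x": 0.03, "y": 0.22, "z": 0.2, "rx": 0, "ry": 0, "rz": 0},
    {"x": 0.03, "y": 0.22, "z": 0.2, "rx": 0, "ry": 0, "rz": 0},
    {"x": 0.03, "y": 0.22, "z": 0.2, "rx": 0, "ry": 0, "rz": 0},
    {"x": 0.03, "y": 0.22, "z": 0.2, "rx": 0, "ry": 0, "rz": 0},
    {"x": 0.03, "y": 0.22, "z": 0.2, "rx": 0, "ry": 0, "rz": 0},
    {"x": 0.03, "y": 0.22, "z": 0.2, "rx": 0, "ry": 0, "rz": 0},
    {"x": 0.03, "y": 0.2, "z": 0.2, "rx": 0, "ry": 0, "rz": 0},
    {"x": 0, "y": 0, "z": 0.2, "rx": 0, "ry": 0, "rz": 0},
    {"x": 0, "y": 0, "z": 0, "rx": 0, "ry": 0, "rz": 0},
    {"x": 0, "y": 0, "z": 0, "rx": 0, "ry": 0, "rz": 0},
  ],
)

```text
t: 7.9
eef_pos: [581.2, 23.9, 175.6]
tcp_rot: [-3.142, 0.001, 0.045]
ft_force: [-1.2, 1.0, -1.4]
opening: 0.129
grip_force: 30.0
```

```bash
python3 - <<'E'
from h import *
c=snap('wrist','w_ins')
plan([580.8,20,175],0.0445,1)
E
```

```text
now [581.3  24.  175.9] [ 3.1416e+00 -1.0000e-04  4.4900e-02] F [ 1.4  0.5 -1.3] t 7.95
0 [-0.028  0.16   0.037] [ 0.    -0.001  0.004]
```

View pics/w_ins.png

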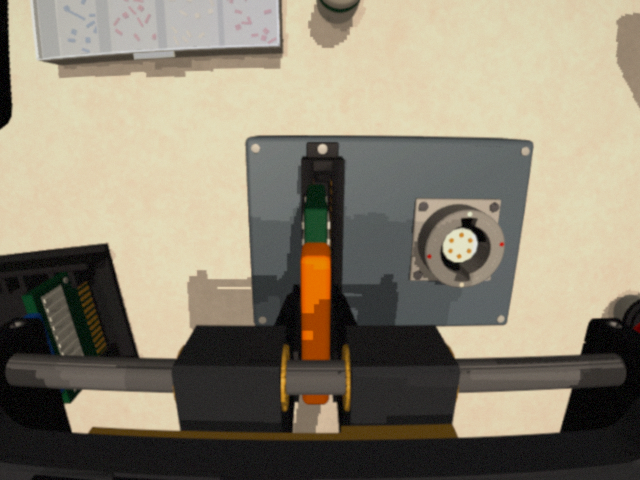

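The module hangs over the connector: bar at column 315, slot at 323, so it is 4 mm off in y, as the numbers also say. I'll correct that and descend partway.

>>> step_arm(
  plan=[
    {"x": -0.02, "y": 0.08, "z": 0, "rx": 0, "ry": 0, "rz": 0},
    {"x": 0, "y": 0.08, "z": 0, "rx": 0, "ry": 0, "rz": 0},
    {"x": 0, "y": 0, "z": 0.1, "rx": 0, "ry": 0, "rz": 0},
    {"x": 0, "y": 0, "z": 0.15, "rx": 0, "ry": 0, "rz": 0},
    {"x": 0, "y": 0, "z": 0.15, "rx": 0, "ry": 0, "rz": 0},
    {"x": 0, "y": 0, "z": 0.15, "rx": 0, "ry": 0, "rz": 0},
    {"x": 0, "y": 0, "z": 0.15, "rx": 0, "ry": 0, "rz": 0},
    {"x": 0, "y": 0, "z": 0.15, "rx": 0, "ry": 0, "rz": 0},
    {"x": 0, "y": 0, "z": 0.15, "rx": 0, "ry": 0, "rz": 0},
    {"x": 0, "y": 0, "z": 0, "rx": 0, "ry": 0, "rz": 0},
  ],
)

```text
t: 8.78
eef_pos: [581.0, 19.8, 150.1]
tcp_rot: [3.142, 0.0, 0.045]
ft_force: [0.5, 0.6, -1.7]
opening: 0.123
grip_force: 30.0
```

```bash
python3 - <<'E'
from h import *
plan([580.8,20,134],0.0445,1)
c=load('w_ins')
for u,v,z in [(469.5,214),(461,284.5),(501.5,244),(429.5,256.5)]+[] if 0 else [(469.5,214,86),(461,284.5,86),(501.5,244,86),(429.5,256.5,86)]: print(px2w(c,u,v,z).round(1))
E
```

```text
now [581.   19.8 150.1] [3.1416e+00 4.0000e-04 4.4800e-02] F [ 0.5  0.6 -1.7] t 8.78
0 [-0.005 -0.007  0.643] [0.    0.004 0.003]
[610.8 -78.7  86. ]
[559.4 -80.7  86. ]
[ 590.8 -105.    86. ]
[579.4 -55.   86. ]
```

It entered with no side force (foot at 80, below the 90 mm rim). I'll push to the floor.

>>> step_arm(
  plan=[
    {"x": 0, "y": 0, "z": 0.1, "rx": 0, "ry": 0, "rz": 0},
    {"x": 0, "y": 0, "z": 0.1, "rx": 0, "ry": 0, "rz": 0},
    {"x": 0, "y": 0, "z": 0.1, "rx": 0, "ry": 0, "rz": 0},
    {"x": 0, "y": 0, "z": 0.1, "rx": 0, "ry": 0, "rz": 0},
    {"x": 0, "y": 0, "z": 0.1, "rx": 0, "ry": 0, "rz": 0},
    {"x": 0, "y": 0, "z": 0.05, "rx": 0, "ry": 0, "rz": 0},
    {"x": 0, "y": 0, "z": 0.05, "rx": 0, "ry": 0, "rz": 0},
    {"x": 0, "y": 0, "z": 0.04, "rx": 0, "ry": 0, "rz": 0},
    {"x": 0, "y": 0, "z": 0.03, "rx": 0, "ry": 0, "rz": 0},
    {"x": 0, "y": 0, "z": 0, "rx": 0, "ry": 0, "rz": 0},
  ],
)

```text
t: 9.62
eef_pos: [581.0, 19.8, 134.3]
tcp_rot: [3.141, -0.0, 0.045]
ft_force: [0.3, 0.4, -0.1]
opening: 0.125
grip_force: 30.0
```

>>> step_arm(
  plan=[
    {"x": 0, "y": 0, "z": 0.03, "rx": 0, "ry": 0, "rz": 0},
    {"x": 0, "y": 0, "z": 0.03, "rx": 0, "ry": 0, "rz": 0},
    {"x": 0, "y": 0, "z": 0.03, "rx": 0, "ry": 0, "rz": 0},
    {"x": 0, "y": 0, "z": 0, "rx": 0, "ry": 0, "rz": 0},
    {"x": 0, "y": 0, "z": 0, "rx": 0, "ry": 0, "rz": 0},
    {"x": 0, "y": 0, "z": 0, "rx": 0, "ry": 0, "rz": 0},
    {"x": 0, "y": 0, "z": 0, "rx": 0, "ry": 0, "rz": 0},
    {"x": 0, "y": 0, "z": 0, "rx": 0, "ry": 0, "rz": 0},
    {"x": 0, "y": 0, "z": 0, "rx": 0, "ry": 0, "rz": 0},
    {"x": 0, "y": 0, "z": 0, "rx": 0, "ry": 0, "rz": 0},
  ],
)

```text
t: 10.45
eef_pos: [581.2, 19.7, 134.2]
tcp_rot: [3.141, -0.002, 0.045]
ft_force: [-6.0, -0.8, 22.2]
opening: 0.127
grip_force: 30.0
```

It is on the floor (22 N with no further travel). Now I release and rise.

>>> step_arm(
  plan=[
    {"x": 0, "y": 0, "z": 0, "rx": 0, "ry": 0, "rz": 0},
    {"x": 0, "y": 0, "z": 0, "rx": 0, "ry": 0, "rz": 0},
    {"x": 0, "y": 0, "z": 0, "rx": 0, "ry": 0, "rz": 0},
    {"x": 0, "y": 0, "z": 0, "rx": 0, "ry": 0, "rz": 0},
    {"x": 0, "y": 0, "z": -0.1, "rx": 0, "ry": 0, "rz": 0},
    {"x": 0, "y": 0, "z": -0.3, "rx": 0, "ry": 0, "rz": 0},
    {"x": 0, "y": 0, "z": -0.7, "rx": 0, "ry": 0, "rz": 0},
    {"x": 0, "y": 0, "z": -1, "rx": 0, "ry": 0, "rz": 0},
    {"x": 0, "y": 0, "z": -1, "rx": 0, "ry": 0, "rz": 0},
    {"x": 0, "y": 0, "z": -1, "rx": 0, "ry": 0, "rz": 0},
  ],
  jaw=-0.4,
)

```text
t: 11.28
eef_pos: [580.8, 19.9, 236.0]
tcp_rot: [3.142, 0.0, 0.045]
ft_force: [0.4, 0.2, 0.5]
opening: 0.692
grip_force: 0.0
```

```bash
python3 - <<'E'
from h import *
c=load('w_box');print(px2w(c,480,215,92).round(),px2w(c,484,222,92).round())
plan([493,-284,250],-0.1)
E
```

```text
[ 523. -276.   92.] [ 516. -282.   92.]
now [580.8  19.9 236. ] [3.1415e+00 1.0000e-04 4.4800e-02] F [0.4 0.2 0.5] t 11.28
0 [-0.405  1.198 -0.056] [0.    0.    0.145]
1 [-0.388  1.204 -0.056] [0.    0.    0.145]
2 [-0.37   1.21  -0.056] [0.    0.    0.145]
3 [-0.353  1.215 -0.056] [0.    0.    0.145]
4 [-0.335  1.22  -0.056] [0.    0.    0.145]
5 [-0.318  1.225 -0.056] [0.    0.    0.145]
6 [-0.3    1.229 -0.056] [0.    0.    0.145]
7 [-0.282  1.233 -0.056] [0.    0.    0.145]
8 [-0.264  1.237 -0.056] [0.    0.    0.145]
9 [-0.246  1.241 -0.056] [0.    0.    0.145]
```

>>> step_arm(
  plan=[
    {"x": -0.34, "y": 1, "z": 0, "rx": 0, "ry": 0, "rz": 0},
    {"x": -0.34, "y": 1, "z": 0, "rx": 0, "ry": 0, "rz": 0},
    {"x": -0.34, "y": 1, "z": 0, "rx": 0, "ry": 0, "rz": 0},
    {"x": -0.34, "y": 1, "z": 0, "rx": 0, "ry": 0, "rz": 0},
    {"x": -0.34, "y": 1, "z": 0, "rx": 0, "ry": 0, "rz": 0},
    {"x": -0.34, "y": 1, "z": 0, "rx": 0, "ry": 0, "rz": 0},
    {"x": -0.34, "y": 1, "z": 0, "rx": 0, "ry": 0, "rz": 0},
    {"x": -0.34, "y": 1, "z": 0, "rx": 0, "ry": 0, "rz": 0},
    {"x": -0.34, "y": 1, "z": 0, "rx": 0, "ry": 0, "rz": 0},
    {"x": -0.3, "y": 1, "z": 0, "rx": 0, "ry": 0, "rz": 0},
  ],
)

```text
t: 12.12
eef_pos: [507.7, -234.9, 235.1]
tcp_rot: [3.141, -0.0, 0.045]
ft_force: [-0.0, -0.1, -0.6]
opening: 0.699
grip_force: 0.0
```

>>> step_arm(
  plan=[
    {"x": 0, "y": 0.6, "z": 0, "rx": 0, "ry": 0, "rz": 0},
    {"x": 0, "y": 0.6, "z": 0, "rx": 0, "ry": 0, "rz": 0},
    {"x": 0, "y": 0.5, "z": 0, "rx": 0, "ry": 0, "rz": 0},
    {"x": 0, "y": 0.3, "z": 0, "rx": 0, "ry": 0, "rz": 0},
    {"x": 0, "y": 0, "z": 0, "rx": 0, "ry": 0, "rz": 0},
    {"x": 0, "y": 0, "z": 0, "rx": 0, "ry": 0, "rz": 0},
    {"x": 0, "y": 0, "z": 0, "rx": 0, "ry": 0, "rz": 0},
    {"x": 0, "y": 0, "z": 0, "rx": 0, "ry": 0, "rz": 0},
    {"x": 0, "y": 0, "z": 0, "rx": 0, "ry": 0, "rz": 0},
    {"x": 0, "y": 0, "z": 0, "rx": 0, "ry": 0, "rz": 0},
  ],
)

```text
t: 12.95
eef_pos: [510.6, -283.2, 234.5]
tcp_rot: [3.141, -0.0, 0.045]
ft_force: [0.0, 0.6, -0.1]
opening: 0.698
grip_force: 0.0
```

```bash
python3 - <<'E'
from h import *
c=snap('wrist','w_plug2')
b=c['image'][:,:,::-1][60:360,160:560]
cv2.imwrite('pics/plugc.png',cv2.resize(b,(800,600),interpolation=cv2.INTER_CUBIC))
print(state()['eef_pos'],state()['tcp_rot'])
E
```

```text
[ 510.57731053 -283.28420354  234.50106056] [ 3.14145380e+00 -1.19240484e-04  4.52663170e-02]
```

View pics/plugc.png

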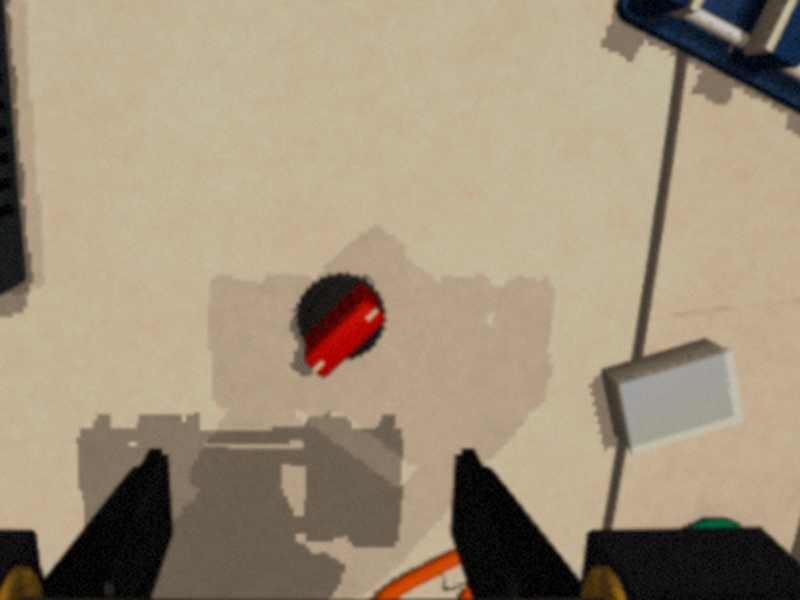

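The crop shows the plug's handle top running diagonally, from the white mark at (320,366) to the one at (372,315). The flange is centred at about (341,315).

```bash
python3 - <<'E'
from h import *
c=load('w_plug2');im=c['image'].astype(int)
sub=(slice(180,260),slice(290,370))
def cen(m):
    p=cv2.findNonZero(m); p=p[(p[:,0,0]>295)&(p[:,0,0]<365)&(p[:,0,1]>185)&(p[:,0,1]<255)]
    r=cv2.minAreaRect(p); return r,cv2.boxPoints(r)
m=((im[:,:,0]>150)&(im[:,:,1]<90)&(im[:,:,2]<90)).astype(np.uint8)
m=cv2.morphologyEx(m,cv2.MORPH_CLOSE,np.ones((3,3)))
r,q=cen(m);print(r)
P=np.array([px2w(c,u,v,71) for u,v in q]);print(P.round(1),P.mean(0).round(1))
e=[np.linalg.norm(P[i]-P[(i+1)%4]) for i in range(4)];print(np.round(e,1))
i=int(np.argmax(e));d=P[(i+1)%4]-P[i];print('yaw',np.arctan2(d[1],d[0]))
g=lambda u,v,z:px2w(c,160+u/2-.25,60+v/2-.25,z)
a,b=g(372,315,71),g(320,366,71);print('marks',a.round(1),b.round(1),((a+b)/2).round(1),np.arctan2(*(a-b)[[1,0]]))
print('flange',g(341,315,29).round(1))
E
```

```text
((332.0794677734375, 228.58326721191406), (12.527202606201172, 41.92173767089844), 46.33222579956055)
[[ 497.1 -280.7   71. ]
 [ 524.  -305.6   71. ]
 [ 516.4 -313.5   71. ]
 [ 489.1 -288.7   71. ]] [ 506.7 -297.1   71. ]
[36.6 11.  36.9 11.3]
yaw 2.403533530589222
marks [ 517.4 -308.4   71. ] [ 493.5 -287.2   71. ] [ 505.5 -297.8   71. ] -0.7267428500271671
flange [ 507.3 -297.1   29. ]
```

>>> step_arm(
  plan=[
    {"x": -0.19, "y": 0.55, "z": 0.2, "rx": 0, "ry": 0, "rz": 0},
    {"x": 0, "y": 0, "z": 0.2, "rx": 0, "ry": 0, "rz": -1},
    {"x": 0, "y": 0, "z": 0.2, "rx": 0, "ry": 0, "rz": -1},
    {"x": 0, "y": 0, "z": 0.2, "rx": 0, "ry": 0, "rz": -1},
    {"x": 0, "y": 0, "z": 0.2, "rx": 0, "ry": 0, "rz": -1},
    {"x": 0, "y": 0, "z": 0.2, "rx": 0, "ry": 0, "rz": -1},
    {"x": 0, "y": 0, "z": 0.2, "rx": 0, "ry": 0, "rz": -1},
    {"x": 0, "y": 0, "z": 0.2, "rx": 0, "ry": 0, "rz": -1},
    {"x": 0, "y": 0, "z": 0.2, "rx": 0, "ry": 0, "rz": -1},
    {"x": 0, "y": 0, "z": 0.2, "rx": 0, "ry": 0, "rz": -1},
  ],
)

```text
t: 13.83
eef_pos: [506.1, -298.3, 183.8]
tcp_rot: [-3.142, 0.0, 0.95]
ft_force: [-0.1, -0.3, -0.4]
opening: 0.698
grip_force: 0.0
```

>>> step_arm(
  plan=[
    {"x": 0, "y": 0, "z": 0.2, "rx": 0, "ry": 0, "rz": -1},
    {"x": 0, "y": 0, "z": 0.2, "rx": 0, "ry": 0, "rz": -1},
    {"x": 0, "y": 0, "z": 0.2, "rx": 0, "ry": 0, "rz": -1},
    {"x": 0, "y": 0, "z": 0.2, "rx": 0, "ry": 0, "rz": -1},
    {"x": 0, "y": 0, "z": 0.2, "rx": 0, "ry": 0, "rz": -1},
    {"x": 0, "y": 0, "z": 0.2, "rx": 0, "ry": 0, "rz": -1},
    {"x": 0, "y": 0, "z": 0.2, "rx": 0, "ry": 0, "rz": -1},
    {"x": 0, "y": 0, "z": 0.2, "rx": 0, "ry": 0, "rz": -1},
    {"x": 0, "y": 0, "z": 0.2, "rx": 0, "ry": 0, "rz": -1},
    {"x": 0, "y": 0, "z": 0.2, "rx": 0, "ry": 0, "rz": -1},
  ],
)

```text
t: 14.67
eef_pos: [506.1, -298.3, 133.9]
tcp_rot: [-3.141, 0.0, 1.95]
ft_force: [0.5, -0.3, -0.1]
opening: 0.7
grip_force: 0.0
```

>>> step_arm(
  plan=[
    {"x": 0, "y": 0, "z": 0, "rx": 0, "ry": 0, "rz": -1},
    {"x": 0, "y": 0, "z": 0, "rx": 0, "ry": 0, "rz": -1},
    {"x": 0, "y": 0, "z": 0, "rx": 0, "ry": 0, "rz": -1},
    {"x": 0, "y": 0, "z": 0, "rx": 0, "ry": 0, "rz": -1},
    {"x": 0, "y": 0, "z": 0, "rx": 0, "ry": 0, "rz": -0.6},
    {"x": 0, "y": 0, "z": 0, "rx": 0, "ry": 0, "rz": 0},
    {"x": 0, "y": 0, "z": 0, "rx": 0, "ry": 0, "rz": 0},
    {"x": 0, "y": 0, "z": 0, "rx": 0, "ry": 0, "rz": 0},
    {"x": 0, "y": 0, "z": 0, "rx": 0, "ry": 0, "rz": 0},
    {"x": 0, "y": 0, "z": 0, "rx": 0, "ry": 0, "rz": 0},
  ],
)

```text
t: 15.5
eef_pos: [506.3, -297.7, 134.4]
tcp_rot: [-3.142, 0.0, 2.404]
ft_force: [0.4, -0.5, 0.1]
opening: 0.699
grip_force: 0.0
```

```bash
python3 - <<'E'
from h import *
plan([506.5,-297.2,37],-0.733+np.pi,1); print(state()['joints'])
E
```

```text
now [ 506.3 -297.7  134.4] [-3.1415e+00  1.0000e-04  2.4038e+00] F [ 0.4 -0.5  0.1] t 15.5
0 [0.008 0.02  3.894] [-0.     0.001 -0.048]
[-6.43941686e-01  5.29256524e-01  1.73895537e+00 -6.81623529e-05
  8.73334064e-01 -1.47685263e+00]
```

Descend 97 mm to TCP z = 37, then grip.

>>> step_arm(
  plan=[
    {"x": 0, "y": 0.02, "z": 0.5, "rx": 0, "ry": 0, "rz": -0.05},
    {"x": 0, "y": 0, "z": 0.7, "rx": 0, "ry": 0, "rz": 0},
    {"x": 0, "y": 0, "z": 0.7, "rx": 0, "ry": 0, "rz": 0},
    {"x": 0, "y": 0, "z": 0.7, "rx": 0, "ry": 0, "rz": 0},
    {"x": 0, "y": 0, "z": 0.6, "rx": 0, "ry": 0, "rz": 0},
    {"x": 0, "y": 0, "z": 0.4, "rx": 0, "ry": 0, "rz": 0},
    {"x": 0, "y": 0, "z": 0.3, "rx": 0, "ry": 0, "rz": 0},
    {"x": 0, "y": 0, "z": 0, "rx": 0, "ry": 0, "rz": 0},
    {"x": 0, "y": 0, "z": 0, "rx": 0, "ry": 0, "rz": 0},
    {"x": 0, "y": 0, "z": 0, "rx": 0, "ry": 0, "rz": 0},
  ],
)

```text
t: 16.33
eef_pos: [507.0, -297.5, 37.6]
tcp_rot: [3.142, 0.001, 2.41]
ft_force: [0.2, 0.0, 0.0]
opening: 0.704
grip_force: 0.0
```

>>> step_arm(
  plan=[
    {"x": 0, "y": 0, "z": 0, "rx": 0, "ry": 0, "rz": 0},
    {"x": 0, "y": 0, "z": 0, "rx": 0, "ry": 0, "rz": 0},
    {"x": 0, "y": 0, "z": 0, "rx": 0, "ry": 0, "rz": 0},
    {"x": 0, "y": 0, "z": 0, "rx": 0, "ry": 0, "rz": 0},
    {"x": 0, "y": 0, "z": 0, "rx": 0, "ry": 0, "rz": 0},
    {"x": 0, "y": 0, "z": 0, "rx": 0, "ry": 0, "rz": 0},
    {"x": 0, "y": 0, "z": 0, "rx": 0, "ry": 0, "rz": 0},
    {"x": 0, "y": 0, "z": 0, "rx": 0, "ry": 0, "rz": 0},
    {"x": 0, "y": 0, "z": 0, "rx": 0, "ry": 0, "rz": 0},
    {"x": 0, "y": 0, "z": 0, "rx": 0, "ry": 0, "rz": 0},
  ],
  jaw=1,
)

```text
t: 17.17
eef_pos: [506.6, -297.2, 36.8]
tcp_rot: [-3.142, -0.0, 2.41]
ft_force: [0.7, 0.4, -0.5]
opening: 0.145
grip_force: 30.0
```

>>> step_arm(
  plan=[
    {"x": 0, "y": 0, "z": -0.3, "rx": 0, "ry": 0, "rz": 0},
    {"x": 0, "y": 0, "z": -0.6, "rx": 0, "ry": 0, "rz": 0},
    {"x": 0, "y": 0, "z": -0.6, "rx": 0, "ry": 0, "rz": -0.9},
    {"x": 0, "y": 0, "z": -0.6, "rx": 0, "ry": 0, "rz": -1},
    {"x": 0, "y": 0, "z": -0.6, "rx": 0, "ry": 0, "rz": -1},
    {"x": 0, "y": 0, "z": -0.6, "rx": 0, "ry": 0, "rz": -1},
    {"x": 0, "y": 0, "z": -0.6, "rx": 0, "ry": 0, "rz": -1},
    {"x": 0, "y": 0, "z": -0.6, "rx": 0, "ry": 0, "rz": -1},
    {"x": 0, "y": 0, "z": -0.6, "rx": 0, "ry": 0, "rz": -1},
    {"x": 0, "y": 0, "z": -0.2, "rx": 0, "ry": 0, "rz": -0.9},
  ],
)

```text
t: 18.0
eef_pos: [507.2, -297.5, 172.1]
tcp_rot: [-3.14, 0.002, -3.088]
ft_force: [0.2, -0.7, -0.3]
opening: 0.145
grip_force: 30.0
```

```bash
python3 - <<'E'
from h import *
plan([585.2,-80,168],0.0445+np.pi,10)
E
```

```text
now [ 507.2 -297.5  172.1] [-3.1396e+00  2.3000e-03 -3.0882e+00] F [ 0.2 -0.7 -0.3] t 18.0
0 [-0.358  0.852  0.015] [-0.002  0.002  0.009]
1 [-0.357  0.853  0.016] [-0.002  0.002  0.009]
2 [-0.357  0.853  0.016] [-0.002  0.002  0.009]
3 [-0.356  0.853  0.016] [-0.002  0.002  0.009]
4 [-0.355  0.853  0.016] [-0.002  0.002  0.009]
5 [-0.354  0.854  0.016] [-0.002  0.002  0.009]
6 [-0.354  0.854  0.016] [-0.002  0.002  0.009]
7 [-0.353  0.854  0.016] [-0.002  0.002  0.009]
8 [-0.352  0.855  0.016] [-0.002  0.002  0.009]
9 [-0.351  0.855  0.016] [-0.002  0.002  0.009]
```

>>> step_arm(
  plan=[
    {"x": -0.3, "y": 0.7, "z": 0, "rx": 0, "ry": 0, "rz": 0.05},
    {"x": -0.42, "y": 1, "z": 0, "rx": 0, "ry": 0, "rz": 0.05},
    {"x": -0.42, "y": 1, "z": 0, "rx": 0, "ry": 0, "rz": 0},
    {"x": -0.42, "y": 1, "z": 0, "rx": 0, "ry": 0, "rz": 0},
    {"x": -0.42, "y": 1, "z": 0, "rx": 0, "ry": 0, "rz": 0},
    {"x": -0.42, "y": 1, "z": 0, "rx": 0, "ry": 0, "rz": 0},
    {"x": -0.42, "y": 1, "z": 0, "rx": 0, "ry": 0, "rz": 0},
    {"x": -0.42, "y": 1, "z": 0, "rx": 0, "ry": 0, "rz": 0},
    {"x": -0.3, "y": 0.8, "z": 0, "rx": 0, "ry": 0, "rz": 0},
    {"x": 0, "y": 0, "z": 0, "rx": 0, "ry": 0, "rz": 0},
  ],
)

```text
t: 18.83
eef_pos: [587.4, -78.1, 169.9]
tcp_rot: [3.141, 0.0, -3.101]
ft_force: [-0.8, 0.2, -1.1]
opening: 0.146
grip_force: 30.0
```

```bash
python3 - <<'E'
from h import *
plan([585.2,-80,137],0.0445+np.pi,1)
E
```

```text
now [587.4 -78.1 169.9] [ 3.1412e+00  5.0000e-04 -3.1006e+00] F [-0.8  0.2 -1.1] t 18.83
0 [ 0.092 -0.071  1.315] [ 0.004  0.005 -0.036]
```

>>> step_arm(
  plan=[
    {"x": 0.05, "y": -0.04, "z": 0.2, "rx": 0, "ry": 0, "rz": -0.04},
    {"x": 0.04, "y": -0.03, "z": 0.3, "rx": 0, "ry": 0, "rz": 0},
    {"x": 0, "y": 0, "z": 0.3, "rx": 0, "ry": 0, "rz": 0},
    {"x": 0, "y": 0, "z": 0.3, "rx": 0, "ry": 0, "rz": 0},
    {"x": 0, "y": 0, "z": 0.2, "rx": 0, "ry": 0, "rz": 0},
    {"x": 0, "y": 0, "z": 0.1, "rx": 0, "ry": 0, "rz": 0},
    {"x": 0, "y": 0, "z": 0, "rx": 0, "ry": 0, "rz": 0},
    {"x": 0, "y": 0, "z": 0, "rx": 0, "ry": 0, "rz": 0},
    {"x": 0, "y": 0, "z": 0, "rx": 0, "ry": 0, "rz": 0},
    {"x": 0, "y": 0, "z": 0, "rx": 0, "ry": 0, "rz": 0},
  ],
)

```text
t: 19.67
eef_pos: [584.7, -83.3, 134.7]
tcp_rot: [-3.141, 0.001, -3.099]
ft_force: [0.2, 0.3, -1.1]
opening: 0.144
grip_force: 30.0
```

```bash
python3 - <<'E'
from h import *
plan([585.2,-80,132],0.0445+np.pi,1);snap('side','side_p');c=snap('wrist','w_p')
a=cv2.imread('pics/side_p.png')[230:350,290:450]
cv2.imwrite('pics/sidec.png',cv2.resize(a,(800,600),interpolation=cv2.INTER_CUBIC))
E
```

```text
now [584.7 -83.3 134.7] [-3.1413e+00  7.0000e-04 -3.0994e+00] F [ 0.2  0.3 -1.1] t 19.67
0 [-0.025  0.129  0.11 ] [-0.003  0.007 -0.023]
```

View pics/w_p.png

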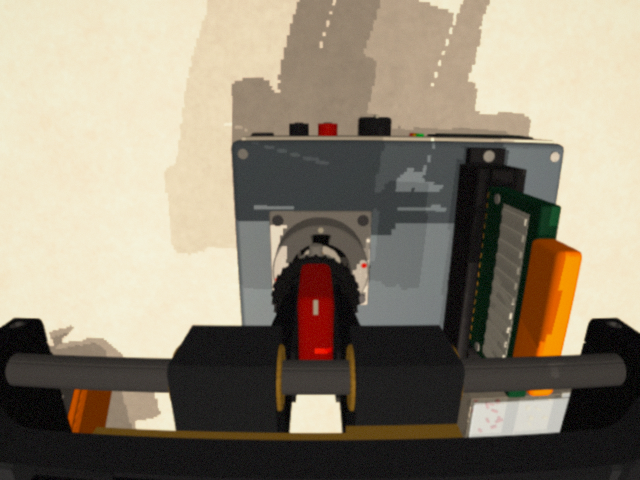

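The wrist view shows the plug centred at column 316 and the socket at 321, about 4 mm off. That matches the measured y error, so I'll correct it and descend into the mouth.

>>> step_arm(
  plan=[
    {"x": -0.02, "y": 0.08, "z": 0, "rx": 0, "ry": 0, "rz": -0.02},
    {"x": 0, "y": 0.05, "z": 0, "rx": 0, "ry": 0, "rz": 0},
    {"x": 0, "y": 0, "z": 0, "rx": 0, "ry": 0, "rz": 0},
    {"x": 0, "y": 0, "z": 0.1, "rx": 0, "ry": 0, "rz": 0},
    {"x": 0, "y": 0, "z": 0.1, "rx": 0, "ry": 0, "rz": 0},
    {"x": 0, "y": 0, "z": 0.1, "rx": 0, "ry": 0, "rz": 0},
    {"x": 0, "y": 0, "z": 0.1, "rx": 0, "ry": 0, "rz": 0},
    {"x": 0, "y": 0, "z": 0.1, "rx": 0, "ry": 0, "rz": 0},
    {"x": 0, "y": 0, "z": 0, "rx": 0, "ry": 0, "rz": 0},
    {"x": 0, "y": 0, "z": 0, "rx": 0, "ry": 0, "rz": 0},
  ],
)

```text
t: 20.6
eef_pos: [584.8, -80.0, 121.7]
tcp_rot: [3.142, -0.0, -3.097]
ft_force: [-0.4, -0.4, -0.9]
opening: 0.146
grip_force: 30.0
```

```bash
python3 - <<'E'
from h import *
plan([585.2,-80,102],0.0445+np.pi,1); print(state()['moment'])
E
```

```text
now [584.8 -80.  121.7] [ 3.1416e+00 -4.0000e-04 -3.0974e+00] F [-0.4 -0.4 -0.9] t 20.6
0 [-0.016 -0.001  0.786] [ 0.    -0.004 -0.003]
[ 0.08236189 -0.21313552  0.00956704]
```

>>> step_arm(
  plan=[
    {"x": 0, "y": 0, "z": 0.06, "rx": 0, "ry": 0, "rz": 0},
    {"x": 0, "y": 0, "z": 0.06, "rx": 0, "ry": 0, "rz": 0},
    {"x": 0, "y": 0, "z": 0.06, "rx": 0, "ry": 0, "rz": 0},
    {"x": 0, "y": 0, "z": 0.06, "rx": 0, "ry": 0, "rz": 0},
    {"x": 0, "y": 0, "z": 0.06, "rx": 0, "ry": 0, "rz": 0},
    {"x": 0, "y": 0, "z": 0.06, "rx": 0, "ry": 0, "rz": 0},
    {"x": 0, "y": 0, "z": 0.06, "rx": 0, "ry": 0, "rz": 0},
    {"x": 0, "y": 0, "z": 0.06, "rx": 0, "ry": 0, "rz": 0},
    {"x": 0, "y": 0, "z": 0, "rx": 0, "ry": 0, "rz": 0},
    {"x": 0, "y": 0, "z": 0, "rx": 0, "ry": 0, "rz": 0},
  ],
)

```text
t: 21.43
eef_pos: [584.9, -80.0, 110.0]
tcp_rot: [-3.141, 0.0, -3.097]
ft_force: [-1.5, -0.8, 3.8]
opening: 0.143
grip_force: 30.0
```

Spring contact is as expected. I'll push on to about 64 mm (end 4 mm above the socket point).

>>> step_arm(
  plan=[
    {"x": 0, "y": 0, "z": 0.05, "rx": 0, "ry": 0, "rz": 0},
    {"x": 0, "y": 0, "z": 0.05, "rx": 0, "ry": 0, "rz": 0},
    {"x": 0, "y": 0, "z": 0.05, "rx": 0, "ry": 0, "rz": 0},
    {"x": 0, "y": 0, "z": 0.05, "rx": 0, "ry": 0, "rz": 0},
    {"x": 0, "y": 0, "z": 0.05, "rx": 0, "ry": 0, "rz": 0},
    {"x": 0, "y": 0, "z": 0.05, "rx": 0, "ry": 0, "rz": 0},
    {"x": 0, "y": 0, "z": 0.04, "rx": 0, "ry": 0, "rz": 0},
    {"x": 0, "y": 0, "z": 0.02, "rx": 0, "ry": 0, "rz": 0},
    {"x": 0, "y": 0, "z": 0, "rx": 0, "ry": 0, "rz": 0},
    {"x": 0, "y": 0, "z": 0, "rx": 0, "ry": 0, "rz": 0},
  ],
)

```text
t: 22.27
eef_pos: [584.9, -80.0, 101.2]
tcp_rot: [-3.141, 0.0, -3.097]
ft_force: [-2.7, 0.8, 7.9]
opening: 0.148
grip_force: 30.0
```

The force matches the spring alone, so the pins are through the notches. Now I turn it clockwise (+rz).

>>> step_arm(
  plan=[
    {"x": 0, "y": 0, "z": 0, "rx": 0, "ry": 0, "rz": 0.3},
    {"x": 0, "y": 0, "z": 0, "rx": 0, "ry": 0, "rz": 0.5},
    {"x": 0, "y": 0, "z": 0, "rx": 0, "ry": 0, "rz": 0.6},
    {"x": 0, "y": 0, "z": 0, "rx": 0, "ry": 0, "rz": 0.6},
    {"x": 0, "y": 0, "z": 0, "rx": 0, "ry": 0, "rz": 0.6},
    {"x": 0, "y": 0, "z": 0, "rx": 0, "ry": 0, "rz": 0.6},
    {"x": 0, "y": 0, "z": 0, "rx": 0, "ry": 0, "rz": 0.6},
    {"x": 0, "y": 0, "z": 0, "rx": 0, "ry": 0, "rz": 0.6},
    {"x": 0, "y": 0, "z": 0, "rx": 0, "ry": 0, "rz": 0.4},
    {"x": 0, "y": 0, "z": 0, "rx": 0, "ry": 0, "rz": 0},
  ],
)

```text
t: 23.1
eef_pos: [585.7, -80.2, 101.5]
tcp_rot: [3.141, 0.002, 2.703]
ft_force: [0.7, -0.1, 8.1]
opening: 0.147
grip_force: 30.0
```

```bash
python3 - <<'E'
from h import *
plan([585.2,-80,101],0.0445+np.pi,1); print(state()['moment'])
E
```

```text
now [585.7 -80.2 101.5] [3.1412e+00 2.2000e-03 2.7031e+00] F [ 0.7 -0.1  8.1] t 23.1
0 [ 0.019 -0.002  0.02 ] [-2.00e-03  2.30e-02 -4.83e+00]
[ 0.12508246 -0.03353557 -0.07969108]
```

>>> step_arm(
  plan=[
    {"x": 0, "y": 0, "z": 0, "rx": 0, "ry": 0, "rz": 0.6},
    {"x": 0, "y": 0, "z": 0, "rx": 0, "ry": 0, "rz": 0.9},
    {"x": 0, "y": 0, "z": 0, "rx": 0, "ry": 0, "rz": 1},
    {"x": 0, "y": 0, "z": 0, "rx": 0, "ry": 0, "rz": 1},
    {"x": 0, "y": 0, "z": 0, "rx": 0, "ry": 0, "rz": 1},
    {"x": 0, "y": 0, "z": 0, "rx": 0, "ry": 0, "rz": 1},
    {"x": 0, "y": 0, "z": 0, "rx": 0, "ry": 0, "rz": 1},
    {"x": 0, "y": 0, "z": 0, "rx": 0, "ry": 0, "rz": 1},
    {"x": 0, "y": 0, "z": 0, "rx": 0, "ry": 0, "rz": 0.9},
    {"x": 0, "y": 0, "z": 0, "rx": 0, "ry": 0, "rz": 0.3},
  ],
)

```text
t: 23.93
eef_pos: [585.7, -80.2, 101.5]
tcp_rot: [3.14, 0.001, 1.831]
ft_force: [0.0, -0.4, 7.1]
opening: 0.144
grip_force: 30.0
```

>>> step_arm(
  plan=[
    {"x": 0, "y": 0, "z": 0, "rx": 0, "ry": 0, "rz": 0.2},
    {"x": 0, "y": 0, "z": 0, "rx": 0, "ry": 0, "rz": 0.2},
    {"x": 0, "y": 0, "z": 0, "rx": 0, "ry": 0, "rz": 0.2},
    {"x": 0, "y": 0, "z": 0, "rx": 0, "ry": 0, "rz": 0.2},
    {"x": 0, "y": 0, "z": 0, "rx": 0, "ry": 0, "rz": 0.1},
    {"x": 0, "y": 0, "z": 0, "rx": 0, "ry": 0, "rz": 0},
    {"x": 0, "y": 0, "z": 0, "rx": 0, "ry": 0, "rz": 0},
    {"x": 0, "y": 0, "z": 0, "rx": 0, "ry": 0, "rz": 0},
    {"x": 0, "y": 0, "z": 0, "rx": 0, "ry": 0, "rz": 0},
    {"x": 0, "y": 0, "z": 0, "rx": 0, "ry": 0, "rz": 0},
  ],
)

```text
t: 24.77
eef_pos: [585.6, -80.2, 101.5]
tcp_rot: [3.14, 0.001, 1.746]
ft_force: [-0.2, -1.0, 8.2]
opening: 0.147
grip_force: 30.0
```

```bash
python3 - <<'E'
from h import *
plan([585.2,-80,101],1.79,1); print(state()['moment'])
E
```

```text
now [585.6 -80.2 101.5] [3.1398e+00 1.1000e-03 1.7462e+00] F [-0.2 -1.   8.2] t 24.77
0 [ 0.01  -0.014  0.02 ] [ 0.018  0.011 -0.438]
[-0.03704231 -0.0068261   0.17424662]
```

A resisting moment has appeared at the stop angle. I'll turn slightly further to confirm it.

>>> step_arm(
  plan=[
    {"x": 0, "y": 0, "z": 0, "rx": 0, "ry": 0, "rz": 0.15},
    {"x": 0, "y": 0, "z": 0, "rx": 0, "ry": 0, "rz": 0.15},
    {"x": 0, "y": 0, "z": 0, "rx": 0, "ry": 0, "rz": 0.15},
    {"x": 0, "y": 0, "z": 0, "rx": 0, "ry": 0, "rz": 0.15},
    {"x": 0, "y": 0, "z": 0, "rx": 0, "ry": 0, "rz": 0},
    {"x": 0, "y": 0, "z": 0, "rx": 0, "ry": 0, "rz": 0},
    {"x": 0, "y": 0, "z": 0, "rx": 0, "ry": 0, "rz": 0},
    {"x": 0, "y": 0, "z": 0, "rx": 0, "ry": 0, "rz": 0},
    {"x": 0, "y": 0, "z": 0, "rx": 0, "ry": 0, "rz": 0},
    {"x": 0, "y": 0, "z": 0, "rx": 0, "ry": 0, "rz": 0},
  ],
)

```text
t: 25.6
eef_pos: [585.5, -80.1, 101.5]
tcp_rot: [3.14, 0.001, 1.687]
ft_force: [-0.1, 0.1, 8.8]
opening: 0.147
grip_force: 30.6
```

```bash
python3 - <<'E'
from h import *
s=state();print(s['tcp_rot'],s['moment'],s['ft_force'])
c=snap('wrist','w_fin')
E
```

```text
[3.13994760e+00 1.20549593e-03 1.68742308e+00] [ 0.07861719 -0.00239631  0.80118123] [-0.12781716  0.09545674  8.83549841]
```

View pics/w_fin.png

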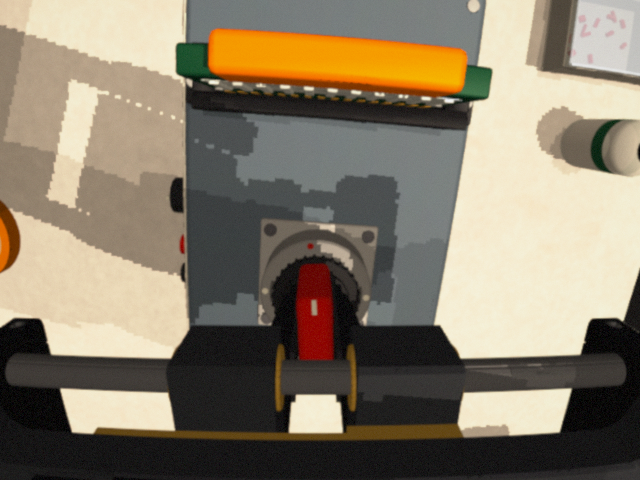

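The handle points at the red dot (311,246), with 0.8 N·m against the stop, and the module sits straight and fully down. The plug is held pressed below the lip, so I'll hand the job in.

```bash
python3 -c "
from cell import *
print(job_done())"
```

```text
the job is handed in; nothing more can be done
None
```

I handed the job in at about 26 s: the orange-barred module is fully down in the slot and released, and the arm is still gripping the red plug, pushed in and turned clockwise to its stop; I never gripped or moved the blue module.

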